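Sweep the specimen mounts into the bay

TASK

Clear the bench by the microscope: with the fingers, sweep the three black disc-shaped specimen mounts along the bench top into the U-shaped metal bay, until each lies wholly inside it, flat and polished face up. Only push them, never pick them up or lift them over the bay's wall; leave everything else standing where it is.

Things in the scene. Friction and masses are not known exactly. Their poses are not given: they have to be found in the camera images.
- bay: U-shaped aluminium fence fixed to the bench, walls 8 mm thick, 22 mm high, one side open, no sill. Inside 200 mm (its x) by 120 mm (its y). Origin at the centre of the inside, at bench height; inner wall faces at x = -100, x = +100, y = -60 mm; the open mouth is the whole side y = +60 mm and faces the robot's left (+y), turned up to 17 degrees. A flat grey patch marks the inside.
- bay_mouth (a point): Point in the middle of the bay's open side, at bench height; axes as the bay's.
- mount0_center (a point): Specimen mount: black plastic disc lying flat, 32 mm diameter, 18 mm high, about 25 to 50 g, with a small bright steel piece (round, 16 mm) showing in the middle of its top face. The point is its centre, 9 mm above its underside; z is its upward axis.
- mount1_center (a point): Specimen mount: black plastic disc lying flat, 32 mm diameter, 18 mm high, about 25 to 50 g, with a small bright steel piece (15 x 11 mm) showing in the middle of its top face. The point is its centre, 9 mm above its underside; z is its upward axis.
- mount2_center (a point): Specimen mount: black plastic disc lying flat, 32 mm diameter, 18 mm high, about 25 to 50 g, with a small bright steel piece (18 x 7 mm) showing in the middle of its top face. The point is its centre, 9 mm above its underside; z is its upward axis.
- objective: Bystander among the mounts: steel microscope objective standing upright, 31 mm diameter, 42 mm high, narrower at the top, loose. Origin at the centre of its underside, z up.
- jar: Bystander among the mounts: small white jar with a grey lid, 36 mm diameter, 36 mm high, loose, upright. Origin at the centre of its underside, z up.
- testblock: Bystander: square bright steel hardness test block, 40 x 40 x 16 mm high, loose. Origin at the centre of its underside, z up.
- washbottle: Bystander at the right near the robot: white bottle, 60 mm diameter, 150 mm high, loose. Origin at the centre of its underside, z up.
- loupe: Bystander at the left: aluminium stand magnifier, 40 mm diameter, 40 mm high, narrower above, loose. Origin at the centre of its underside, z up.

How it is judged:
At the end, for the whole second after the job is handed in: All three mounts are wholly inside the bay (each centre at least 15 mm past the mouth line, between the walls), flat on the bench with the polished face up (tilt under 0.15 rad), at rest; the objective, jar, test block, wash bottle and loupe are upright and within 15 mm of where they began (y of mount0_center in the frame of bay between -0.06 and 0.045 m and x of mount0_center in the frame of bay between -0.1 and 0.1 m and height (world z) of each of mount0_center, mount1_center, mount2_center below 0.013 m and angle between each of mount0_center, mount1_center, mount2_center, objective, jar, testblock, washbottle, loupe's own z axis and vertical below 0.15 rad and linear speed of each of mount0, mount1, mount2 below 0.01 m/s and y of mount1_center in the frame of bay between -0.06 and 0.045 m and x of mount1_center in the frame of bay between -0.1 and 0.1 m and y of mount2_center in the frame of bay between -0.06 and 0.045 m and x of mount2_center in the frame of bay between -0.1 and 0.1 m and distance of each of objective, jar, testblock, washbottle, loupe from where it was at the start of the episode below 0.015 m); the robot touches nothing.
It fails at once if a mount is lifted (its centre more than 22 mm above the bench; 9 mm when lying) (height (world z) of any of mount0_center, mount1_center, mount2_center above 0.022 m).
It fails at once if a bystander is shoved more than 15 mm or tipped over (distance of any of objective, jar, testblock, washbottle, loupe from where it was at the start of the episode above 0.015 m or angle between any of objective, jar, testblock, washbottle, loupe's own z axis and vertical above 0.5 rad).
It also fails if it takes over 72 s, if anything falls off the work surface, if the arm or the gripper's body presses on something with over 40 N, if the wrist force passes 120 N, or if a joint passes its speed limit or range.

ROBOT

A 6-joint arm with a two-finger parallel gripper is mounted at the origin on the work surface. World frame = base frame: x ahead of the robot, y to its left, z up, the work surface at z = 0. Lengths are in m, angles in rad, forces in N, time in s.
With the tool pointing down it reaches from about 0.3 to 0.95 m from the base axis. Payload 3.1 kg.
Tool frame: the origin (TCP) lies between the finger pads; the fingertips stand r.finger_overhang ahead of it and the grasp point (between the pads) lies 2 mm behind it (r.finger_overhang is the distance from the TCP to the fingertips, in m); z points along the fingers, y is the line along which they close (so a half turn about z gives the same grasp; the last joint's range is limited). The gripper opens to 85 mm and grips with 20 to 120 N. Pads are 22 mm wide; open, the fingers measure 114 mm over their backs; the gripper's body (76 mm by 85 mm) begins 54 mm behind the grasp point. The pads swing forward as they close: fully open they stand 13 mm farther back than shut.
Start: joints at [-1.365, 0.308, 1.634, -0, 1.2, -0.07], TCP at [0.17, -0.601, 0.248] pointing down, gripper open.
Joint ranges: [-3.06, 3.06], [-0.79, 1.96], [0.05, 2.63], [-1.19, 4.34], [0.05, 2.64], [-2.94, 2.94]. Speed limits (rad/s): [2.79, 2.79, 3.14, 3.14, 3.14, 3.14].

INTERFACE

Orientations are given as a 3x3 rotation matrix whose columns are the frame's x, y, z axes.
In Python, from cell import r gives the robot as it stands. The module is installed in compiled form; this text tells all that it offers.
- The arm moves only by the tool send_rows, never from a script. Its argument "plan" is text: rows parted by semicolons, each of 7 numbers parted by spaces: the shift along the tool's x, y, z in mm, then the turn, a rotation vector about the tool's x, y, z in rad, then the gripper's target within -1 to 1 (shut at 1, half-way at 0, fully open at -1). In form: dx dy dz wx wy wz hand; .... A call has 1 to 20 rows; each row is the pose to reach, as a shift and turn from the pose commanded when the call began, along the tool's axes at that moment; what a row does not reach only later rows make up. A row lasts 1/12 s, in which the tool goes at most 41.7 mm and 7.16 degrees, less where a joint would pass 70% of its speed; a pose out of reach is approached as far as the arm can. A call with a gripper value outside its range is refused whole. The fingers move at their own pace and stop on an object; the grip force is fixed at half the most. Time passes only in rows, so rows that repeat a pose let the fingers close. It gives the time, the measured TCP pose, the force, the opening and the grip force at its end, in the units of the state.
- r.read_state(): the state, without advancing time (a new reading comes with each control period).
- r.camera(name): name is "side" or "top"; returns (picture, depth): 420x560x3 uint8, red, green, blue; 420x560 float32, m along the optical axis (not along the pixel's ray), 0 where there is no reading.
- r.calibration(name): a dict with "fx", "fy", "cx", "cy" (pixels), "k1" (the pictures are not rectified: a ray, as slopes to the right and down, at radius r is drawn at 1 + k1 r^2 times it, then the intrinsics apply), "T" (4x4, takes a point from camera to world coordinates). Camera axes: x right, y down, z forward; pixel columns grow to the right and rows downward; lengths in m; the calibration is good to about 2 mm. A picture is of the moment at which its call begins. calibration takes no time and is no camera call.
- r.job_done(): hands the job in; it is judged then, once.
Trained networks look in the newest picture that a camera, given by its name, has taken for a name from the list of things; names that differ only in an ending like _2 or _b are one class to them, and where a whole thing is asked for, a point or a joint stands for the part that bears it (a point fixed in the world has none). Each returns a list of dicts, best first, with "confidence" (0 to 1); they miss things now and then, are a little off and sometimes report something else, mostly with a low value. They report only what shows in the picture. A call takes as long as a camera call.
- r.spot_in(camera, target): "bbox" ([left, top, right, bottom] in pixels, round what is visible of it).
- r.trace(camera, target): "pixels" (420x560 bool, what is visible of it) and "bbox" ([left, top, right, bottom] in pixels, round what is visible of it).
The state is a dict: "t": time; "joints": joint angles; "dq": joint speeds; "tau": joint torques, N m; "position": TCP position; "tool_rot": TCP orientation; "wrist_force": force on the tool from outside, world axes, zero at the start; "torque": the same for the moment, N m; "width": finger opening in m; "gripper_force": force on a finger pad.
Only numpy, scipy, OpenCV 4.12 (cv2) and the standard library are available. Lean on these libraries where they do the work, as an engineer would, in place of code of your own. Each camera call takes 0.05 s, during which the arm holds its last target. There are 200 camera calls.

## Working session

There is one attempt and no reset: what is moved stays moved. The work goes in short steps, Python scripts to look and compute and a tool call to move; the robot and the scene stay as the last step left them, time stands still between calls to the robot, and variables do not carry over. Pictures are saved under pics/ and viewed, at most 10 in all, crops included, and the job is handed in when it is done.

Besides the shell and the picture viewer there is one more tool, called after "Emit:" as name(argument=value, ...) on one line, values as JSON. send_rows: Moves the arm, as the interface text tells. Its arguments: {"type":"object","properties":{"plan":{"type":"string"}},"required":["plan"]}

```bash
mkdir -p pics; cat > h.py <<'E'
import numpy as np, cv2
from cell import r
def px2w(cam,u,v,z):
    c=r.calibration(cam);K=np.array([[c['fx'],0,c['cx']],[0,c['fy'],c['cy']],[0,0,1.]])
    x,y=(u-c['cx'])/c['fx'],(v-c['cy'])/c['fy'];a,b=x,y
    for _ in range(20):
        s=1+c['k1']*(a*a+b*b);a,b=x/s,y/s
    T=np.array(c['T']);d=T[:3,:3]@[a,b,1];o=T[:3,3]
    return o+d*(z-o[2])/d[2]
E
python3 - <<'E'
from h import *
for n in('top','side'):
    p,d=r.camera(n);cv2.imwrite(f'pics/{n}0.png',p[:,:,::-1])
    print(n,np.round(r.calibration(n)['T'],3).tolist())
    if n=='top':np.save('d0.npy',d)
for t,h in [('mount0_center',.018),('mount1_center',.018),('mount2_center',.018),('objective',.042),('jar',.036),('testblock',.016),('washbottle',.15),('loupe',.04),('bay',0)]:
    for k in r.trace('top',t)[:2]:
        ys,xs=np.nonzero(k['pixels']);print(t,round(k['confidence'],2),k['bbox'],np.round(px2w('top',xs.mean(),ys.mean(),h),3))
s=r.read_state();print(s['t'],s['position'],np.round(s['tool_rot'],3).tolist(),s['width'],r.finger_overhang)
E
```

```text
top [[-0.029, -0.99, 0.14, 0.376], [-0.999, 0.03, 0.009, -0.029], [-0.013, -0.14, -0.99, 1.253], [0.0, 0.0, 0.0, 1.0]]
side [[-0.822, -0.261, 0.507, -0.007], [-0.57, 0.407, -0.714, 0.741], [-0.02, -0.875, -0.484, 0.561], [0.0, 0.0, 0.0, 1.0]]
mount2_center 0.54 [197.6, 211.5, 209.2, 224.9] [0.546 0.2   0.018]
objective 0.64 [248.0, 236.1, 259.1, 243.0] [0.473 0.052 0.042]
jar 0.44 [245.4, 191.4, 255.9, 205.4] [0.602 0.052 0.036]
testblock 0.52 [259.7, 151.8, 272.3, 166.0] [0.719 0.008 0.016]
washbottle 0.92 [408.7, 264.5, 444.7, 286.3] [ 0.358 -0.402  0.15 ]
loupe 0.67 [143.5, 258.9, 159.6, 267.7] [0.412 0.338 0.04 ]
bay 0.85 [321.0, 165.8, 370.7, 242.7] [ 0.58  -0.231  0.   ]
0.55 [ 0.1701825  -0.60137345  0.24826641] [[0.962, 0.272, 0.0], [0.272, -0.962, 0.0], [0.0, -0.0, -1.0]] 0.08552877163721381 0.017
```

View pics/top0.png

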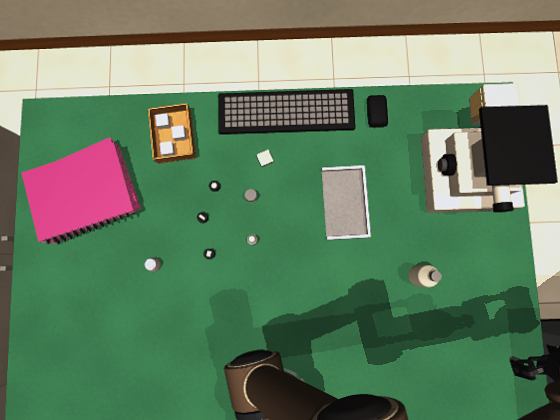

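The picture shows mounts at about (214,185), (202,217) and (209,254). The jar is at (250,195), the objective at (252,239), the test block at (265,158) and the bay at (321-370, 166-239), with its mouth to the left. Next I'll locate the dark discs and the bay corners more precisely.

```bash
python3 - <<'E'
from h import *
p=cv2.imread('pics/top0.png');c=p[140:280,130:390];cv2.imwrite('pics/crop0.png',cv2.resize(c,None,fx=3,fy=3,interpolation=cv2.INTER_CUBIC))
g=p.max(2)
m=(g[170:270,185:230]<60).astype(np.uint8);m=cv2.morphologyEx(m,cv2.MORPH_CLOSE,np.ones((7,7)))
n,l,s,ct=cv2.connectedComponentsWithStats(m)
for i in range(1,n):
    if s[i][4]>30:
        u,v=s[i][0]+s[i][2]/2-.5+185,s[i][1]+s[i][3]/2-.5+170;print(s[i],ct[i]+[185,170],np.round(px2w('top',u,v,.010),3))
# steel pieces
b=(g[170:270,185:230]>140).astype(np.uint8);n,l,s,ct=cv2.connectedComponentsWithStats(b)
for i in range(1,n):
    if 3<s[i][4]<200: print('steel',s[i],np.round(px2w('top',*(ct[i]+[185,170]),.018),3))
hsv=cv2.cvtColor(p,cv2.COLOR_BGR2HSV);m=((hsv[...,1]<80)&(g>60)).astype(np.uint8);
n,l=cv2.connectedComponents(m);k=l[205,345];q=np.argwhere(l==k)[:,::-1].astype(np.float32)
box=cv2.boxPoints(cv2.minAreaRect(q))
for a in box: print('bay',a,np.round(px2w('top',*a,.011),3))
E
```

```text
[24 11 11 10 91] [214.31868132 185.48351648] [0.642 0.164 0.01 ]
[12 42 11 11 94] [202.43617021 216.89361702] [0.547 0.201 0.01 ]
[19 79 11 10 91] [209.14285714 253.37362637] [0.438 0.181 0.01 ]
steel [26 13  6  5 25] [0.642 0.164 0.018]
steel [14 45  6  5 15] [0.547 0.201 0.018]
steel [21 81  5  6 22] [0.438 0.181 0.018]
bay [320.5685  166.95938] [ 0.689 -0.16   0.011]
bay [365.55325 163.74619] [ 0.695 -0.297  0.011]
bay [370.7817  236.94415] [ 0.472 -0.299  0.011]
bay [325.79697 240.15735] [ 0.467 -0.166  0.011]
```

View pics/crop0.png

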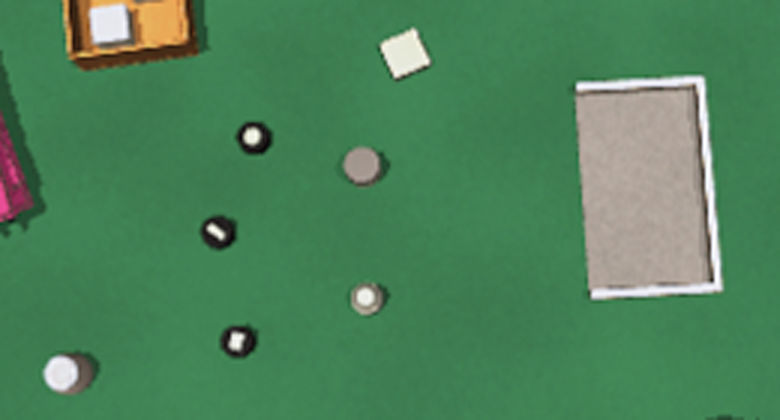

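The bay mouth is at y≈-0.163, for x from 0.475 to 0.68, turned only a couple of degrees. I'll nest each disc in the V between half-closed fingers and push towards -y. m0 goes between the jar and the block, m2 and m1 between the jar and the objective. First I'll move in behind m0, at height.

Emit:
send_rows(plan="674 -657 0 0 0 -1.298 0.5;674 -657 0 0 0 -1.298 0.5;674 -657 0 0 0 -1.298 0.5;674 -657 0 0 0 -1.298 0.5;674 -657 0 0 0 -1.298 0.5;674 -657 0 0 0 -1.298 0.5;674 -657 0 0 0 -1.298 0.5;674 -657 0 0 0 -1.298 0.5;674 -657 0 0 0 -1.298 0.5;674 -657 0 0 0 -1.298 0.5;674 -657 0 0 0 -1.298 0.5;674 -657 0 0 0 -1.298 0.5;674 -657 0 0 0 -1.298 0.5;674 -657 0 0 0 -1.298 0.5;674 -657 0 0 0 -1.298 0.5;674 -657 0 0 0 -1.298 0.5;674 -657 0 0 0 -1.298 0.5;674 -657 0 0 0 -1.298 0.5;674 -657 0 0 0 -1.298 0.5;674 -657 0 0 0 -1.298 0.5")

```text
t: 2.22
position: [0.5867, 0.1229, 0.2485]
tool_rot: [[-0.003, 1.0, 0.001], [1.0, 0.003, -0.0], [-0.0, 0.001, -1.0]]
wrist_force: [-0.2, -0.2, 0.1]
width: 0.0211
gripper_force: 0.0
```

```bash
cat > s.py <<'E'
from h import *
s=r.read_state();print(round(s['t'],2),np.round(s['position'],4),np.round(s['tool_rot'],3).tolist(),round(s['width'],4),np.round(s['wrist_force'],1),np.round(s['joints'],2))
E
python3 s.py
```

```text
2.22 [0.5867 0.1229 0.2485] [[-0.003, 1.0, 0.001], [1.0, 0.003, -0.0], [-0.0, 0.001, -1.0]] 0.0211 [-0.2 -0.2  0.1] [ 0.13  0.26  1.7  -0.    1.19  0.13]
```

Emit:
send_rows(plan="40 25 0 0 0 0 0.5;75 45 0 0 0 0 0.5;92 53 0 0 0 0 0.5;92 53 0 0 0 0 0.5;92 53 40 0 0 0 0.5;92 53 80 0 0 0 0.5;92 53 120 0 0 0 0.5;92 53 160 0 0 0 0.5;92 53 185 0 0 0 0.5;92 53 188 0 0 0 0.5;92 53 188 0 0 0 0.5;92 53 188 0 0 0 0.5")

```text
t: 3.22
position: [0.64, 0.2129, 0.062]
tool_rot: [[-0.003, 1.0, 0.002], [1.0, 0.003, 0.001], [0.001, 0.002, -1.0]]
wrist_force: [1.5, -0.2, 0.7]
width: 0.0214
gripper_force: 0.0
```

```bash
python3 - <<'E'
from h import *
p,d=r.camera('top');cv2.imwrite('pics/t1.png',cv2.resize(p[140:280,130:390,::-1],None,fx=3,fy=3))
p,d=r.camera('side');cv2.imwrite('pics/s1.png',p[:,:,::-1])
E
```

```text
(no output)
```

View pics/s1.png

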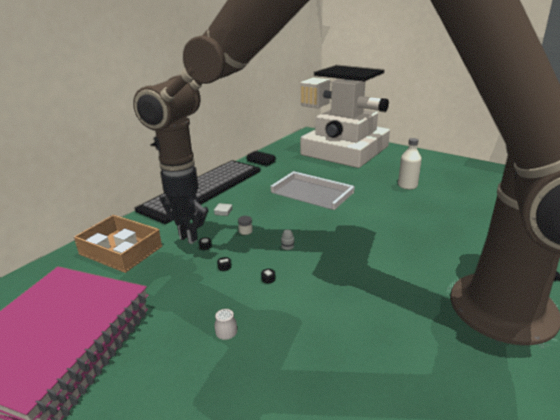

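The gripper is at (185,235), directly behind m0 (205,243), and nothing has been disturbed. I'll lower it and push m0 through the gap between jar and block.

Emit:
send_rows(plan="0 2 20 0 0 0 0.5;0 2 38 0 0 0 0.5;0 2 38 0 0 0 0.5;-12 2 38 0 0 0 0.5;-22 2 38 0 0 0 0.5;-30 2 38 0 0 0 0.5;-40 4 38 0 0 0 0.5;-50 6 38 0 0 0 0.5;-60 8 38 0 0 0 0.5;-72 11 38 0 0 0 0.5;-84 14 38 0 0 0 0.5;-96 16 38 0 0 0 0.5;-108 17 38 0 0 0 0.5;-120 17 38 0 0 0 0.5;-132 17 38 0 0 0 0.5;-144 17 38 0 0 0 0.5;-144 17 38 0 0 0 0.5")

```text
t: 4.73
position: [0.6559, 0.0663, 0.0221]
tool_rot: [[-0.001, 1.0, -0.001], [1.0, 0.001, -0.001], [-0.001, -0.001, -1.0]]
wrist_force: [-0.2, -0.4, -0.1]
width: 0.0216
gripper_force: 0.0
```

```bash
python3 - <<'E'
from h import *
p,d=r.camera('top');a=p[140:280,130:390,::-1]
p,d=r.camera('side');b=p[150:290,130:390,::-1]
cv2.imwrite('pics/t2.png',cv2.resize(np.vstack([a,b]),None,fx=2.1,fy=2.1,interpolation=cv2.INTER_CUBIC))
E
```

```text
(no output)
```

View pics/t2.png

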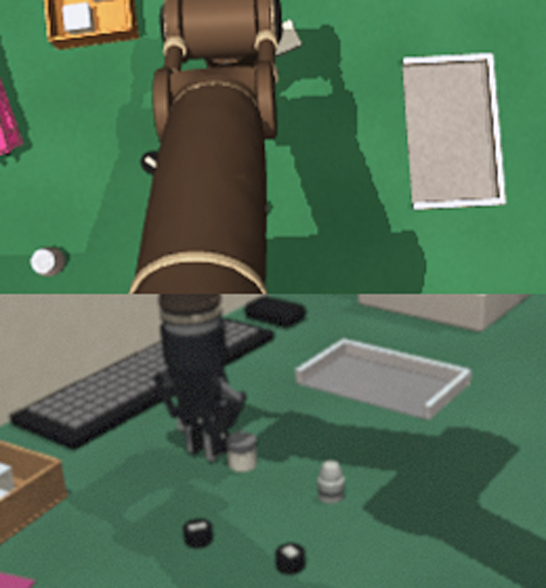

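The fingers are just behind the jar, which is still standing at about (242,452) in the lower half. m0 is hidden and should be in the V. I'll continue into the bay.

Emit:
send_rows(plan="-12 0 0 0 0 0 0.5;-26 0 0 0 0 0 0.5;-40 0 0 0 0 0 0.5;-54 0 0 0 0 0 0.5;-68 0 0 0 0 0 0.5;-82 0 0 0 0 0 0.5;-96 -1 0 0 0 0 0.5;-110 -3 0 0 0 0 0.5;-124 -6 0 0 0 0 0.5;-138 -9 0 0 0 0 0.5;-152 -12 0 0 0 0 0.5;-166 -15 0 0 0 0 0.5;-180 -18 0 0 0 0 0.5;-194 -20 0 0 0 0 0.5;-208 -20 0 0 0 0 0.5;-222 -20 0 0 0 0 0.5;-236 -20 0 0 0 0 0.5;-250 -20 0 0 0 0 0.5;-262 -20 0 0 0 0 0.5;-268 -20 0 0 0 0 0.5")

```text
t: 6.5
position: [0.6371, -0.2012, 0.0224]
tool_rot: [[-0.002, 1.0, 0.001], [1.0, 0.002, -0.001], [-0.001, 0.001, -1.0]]
wrist_force: [0.3, 0.8, -0.6]
width: 0.0217
gripper_force: 0.1
```

```bash
python3 - <<'E'
from h import *
p,d=r.camera('top');a=p[140:280,130:390,::-1]
p,d=r.camera('side');b=p[150:290,130:390,::-1]
cv2.imwrite('pics/t3.png',cv2.resize(np.vstack([a,b]),None,fx=2.1,fy=2.1,interpolation=cv2.INTER_CUBIC))
E
```

```text
(no output)
```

View pics/t3.png

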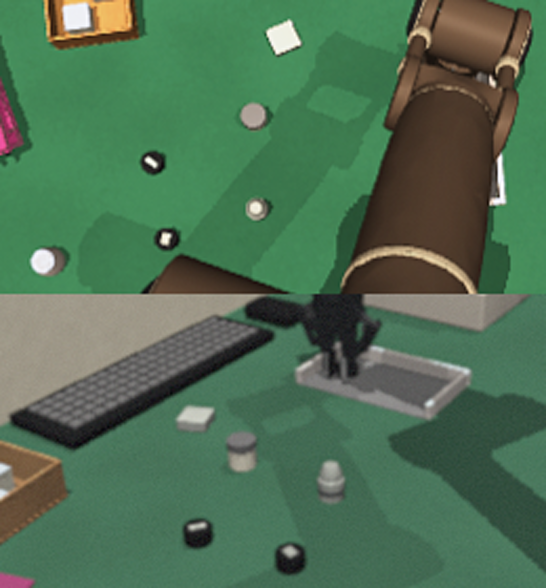

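The bystanders are where they were, and the fingers are inside the bay. I'll back off, rise, and go behind m2.

Emit:
send_rows(plan="8 0 0 0 0 0 0.5;16 0 0 0 0 0 0.5;20 0 -35 0 0 0 0.5;24 0 -75 0 0 0 0.5;40 -3 -105 0 0 0 0.5;75 -13 -110 0 0 0 0.5;115 -21 -110 0 0 0 0.5;155 -29 -110 0 0 0 0.5;195 -37 -110 0 0 0 0.5;235 -45 -110 0 0 0 0.5;275 -53 -110 0 0 0 0.5;315 -61 -110 0 0 0 0.5;355 -69 -110 0 0 0 0.5;395 -77 -110 0 0 0 0.5;430 -85 -110 0 0 0 0.5;452 -90 -110 0 0 0 0.5;452 -90 -110 0 0 0 0.5;452 -90 -80 0 0 0 0.5;452 -90 -45 0 0 0 0.5;452 -90 -40 0 0 0 0.5")

```text
t: 8.27
position: [0.5401, 0.2516, 0.0569]
tool_rot: [[-0.005, 1.0, -0.01], [1.0, 0.005, -0.004], [-0.004, -0.01, -1.0]]
wrist_force: [-0.9, -1.2, -0.7]
width: 0.0217
gripper_force: 0.0
```

```bash
python3 - <<'E'
from h import *
p,d=r.camera('top');a=p[140:280,130:390,::-1]
g=p.max(2)[160:245,318:375]
m=((g<60)).astype(np.uint8);m=cv2.morphologyEx(m,cv2.MORPH_CLOSE,np.ones((7,7)))
n,l,s,ct=cv2.connectedComponentsWithStats(m)
for i in range(1,n):
    if s[i][4]>30: print(s[i],np.round(px2w('top',*(ct[i]+[318,160]),.01),3))
p,d=r.camera('side');b=p[150:290,130:390,::-1]
cv2.imwrite('pics/t4.png',cv2.resize(np.vstack([a,b]),None,fx=2.1,fy=2.1,interpolation=cv2.INTER_CUBIC))
E
```

```text
[20 18 11 11 84] [ 0.637 -0.226  0.01 ]
```

View pics/t4.png

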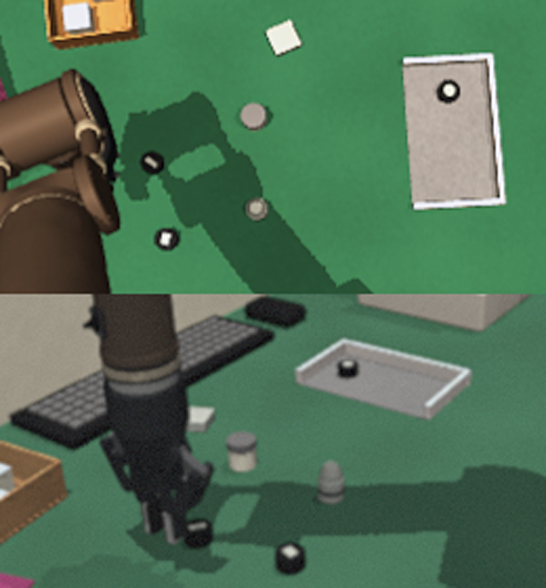

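m0 lies in the bay at (0.637,-0.226), so the pushing model holds. The gripper is now behind m2 (150,162 in the top half), and I'll push it through the gap between jar and objective.

Emit:
send_rows(plan="0 0 0 0 0 0 0.5;0 0 20 0 0 0 0.5;0 0 38 0 0 0 0.5;0 0 38 0 0 0 0.5;-12 0 38 0 0 0 0.5;-22 0 38 0 0 0 0.5;-32 0 38 0 0 0 0.5;-44 -1 38 0 0 0 0.5;-58 -3 38 0 0 0 0.5;-72 -5 38 0 0 0 0.5;-86 -7 38 0 0 0 0.5;-100 -9 38 0 0 0 0.5;-114 -10 38 0 0 0 0.5;-128 -10 38 0 0 0 0.5;-142 -10 38 0 0 0 0.5;-156 -10 38 0 0 0 0.5;-174 -10 38 0 0 0 0.5;-192 -10 38 0 0 0 0.5;-210 -10 38 0 0 0 0.5;-228 -10 38 0 0 0 0.5")

```text
t: 10.03
position: [0.5358, 0.023, 0.0242]
tool_rot: [[-0.003, 1.0, -0.0], [1.0, 0.003, 0.0], [0.0, -0.0, -1.0]]
wrist_force: [0.7, 0.2, -0.0]
width: 0.0214
gripper_force: 0.3
```

Emit:
send_rows(plan="-14 1 0 0 0 0 0.5;-28 5 0 0 0 0 0.5;-42 10 0 0 0 0 0.5;-56 15 0 0 0 0 0.5;-70 20 0 0 0 0 0.5;-84 25 0 0 0 0 0.5;-98 30 0 0 0 0 0.5;-112 34 0 0 0 0 0.5;-126 37 0 0 0 0 0.5;-140 38 0 0 0 0 0.5;-154 38 0 0 0 0 0.5;-168 38 0 0 0 0 0.5;-182 38 0 0 0 0 0.5;-196 38 0 0 0 0 0.5;-210 38 0 0 0 0 0.5;-218 38 0 0 0 0 0.5;-221 38 0 0 0 0 0.5;-215 38 0 0 0 0 0.5;-205 38 0 0 0 0 0.5;-200 38 -30 0 0 0 0.5")

```text
t: 11.7
position: [0.569, -0.1712, 0.0483]
tool_rot: [[-0.003, 1.0, -0.013], [1.0, 0.003, 0.006], [0.006, -0.013, -1.0]]
wrist_force: [-1.6, 0.2, -1.6]
width: 0.0213
gripper_force: 0.0
```

m2 should be in the bay. Next I'll go behind m1 with the tool turned for a diagonal push.

Emit:
send_rows(plan="0 0 -35 0 0 0 0.5;10 0 -66 0 0 0 0.5;40 -16 -68 0 0 -0.08 0.5;75 -32 -68 0 0 -0.16 0.5;110 -48 -68 0 0 -0.24 0.5;145 -64 -68 0 0 -0.32 0.5;180 -80 -68 0 0 -0.4 0.5;215 -96 -68 0 0 -0.48 0.5;250 -112 -68 0 0 -0.56 0.5;285 -128 -68 0 0 -0.64 0.5;320 -144 -68 0 0 -0.72 0.5;355 -158 -68 0 0 -0.8 0.5;385 -172 -68 0 0 -0.848 0.5;392 -174 -68 0 0 -0.848 0.5;392 -174 -68 0 0 -0.848 0.5;392 -174 -40 0 0 -0.848 0.5;392 -174 -10 0 0 -0.848 0.5;392 -174 0 0 0 -0.848 0.5;392 -174 0 0 0 -0.848 0.5")

```text
t: 13.28
position: [0.3968, 0.2144, 0.0517]
tool_rot: [[-0.751, 0.66, -0.007], [0.66, 0.751, -0.003], [0.003, -0.007, -1.0]]
wrist_force: [-0.1, -0.2, 0.4]
width: 0.0214
gripper_force: 0.0
```

```bash
python3 - <<'E'
from h import *
p,d=r.camera('top');a=p[140:280,130:390,::-1]
for o,(x,y,X,Y) in {'bay':(318,160,375,245),'m':(185,170,240,270)}.items():
  g=p.max(2)[y:Y,x:X]
  m=((g<60)).astype(np.uint8);m=cv2.morphologyEx(m,cv2.MORPH_CLOSE,np.ones((7,7)))
  n,l,s,ct=cv2.connectedComponentsWithStats(m)
  for i in range(1,n):
    if s[i][4]>30: print(o,s[i],np.round(px2w('top',*(ct[i]+[x,y]),.01),3))
p,d=r.camera('side');b=p[150:290,130:390,::-1]
cv2.imwrite('pics/t5.png',cv2.resize(np.vstack([a,b]),None,fx=2.1,fy=2.1,interpolation=cv2.INTER_CUBIC))
E
```

```text
bay [20 18 11 11 84] [ 0.637 -0.226  0.01 ]
bay [20 39 11 10 86] [ 0.575 -0.222  0.01 ]
m [  0  71  30  29 412] [0.432 0.216 0.01 ]
```

View pics/t5.png

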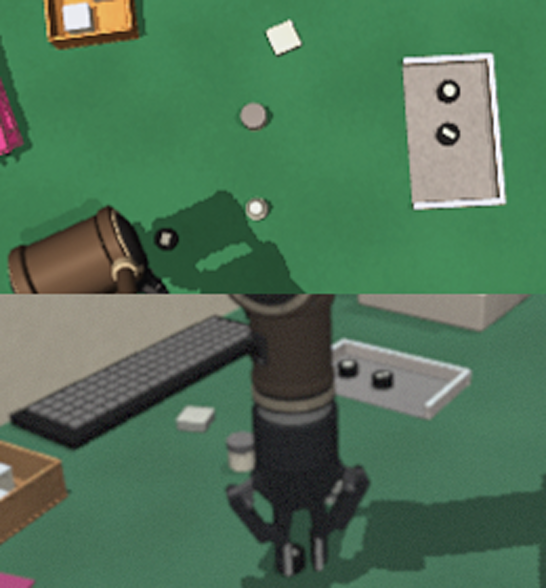

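m0 and m2 are both well inside the bay, and m1 sits in front of the fingers. I'll do the diagonal push now.

Emit:
send_rows(plan="0 0 0 0 0 0 0.5;0 0 15 0 0 0 0.5;0 0 30 0 0 0 0.5;0 0 30 0 0 0 0.5;-12 0 30 0 0 0 0.5;-22 0 30 0 0 0 0.5;-32 0 30 0 0 0 0.5;-44 0 30 0 0 0 0.5;-58 0 30 0 0 0 0.5;-72 0 30 0 0 0 0.5;-86 0 30 0 0 0 0.5;-100 0 30 0 0 0 0.5;-114 0 30 0 0 0 0.5;-128 0 30 0 0 0 0.5;-140 0 30 0 0 0 0.5;-147 0 30 0 0 0 0.5;-149 0 30 0 0 0 0.5;-140 0 30 0 0 0 0.5;-125 0 30 0 0 0 0.5;-115 0 -10 0 0 0 0.5")

```text
t: 15.05
position: [0.4758, 0.1399, 0.0561]
tool_rot: [[-0.752, 0.659, -0.022], [0.659, 0.752, -0.004], [0.014, -0.017, -1.0]]
wrist_force: [-1.6, -0.2, -0.3]
width: 0.0212
gripper_force: 0.0
```

```bash
python3 s.py
```

```text
15.05 [0.4758 0.1399 0.0561] [[-0.752, 0.659, -0.022], [0.659, 0.752, -0.004], [0.014, -0.017, -1.0]] 0.0212 [-1.6 -0.2 -0.3] [ 0.2   0.36  2.03  0.    0.77 -0.65]
```

Emit:
send_rows(plan="0 0 -30 0 0 0.05 0.5;0 10 -40 0 0 0.17 0.5;-5 20 -40 0 0 0.29 0.5;-10 30 -40 0 0 0.41 0.5;-16 38 -40 0 0 0.53 0.5;-21 41 -40 0 0 0.65 0.5;-21 41 -40 0 0 0.77 0.5;-21 41 -40 0 0 0.848 0.5;-21 41 -40 0 0 0.848 0.5;-21 41 -40 0 0 0.848 0.5")

```text
t: 15.88
position: [0.527, 0.1585, 0.1038]
tool_rot: [[-0.007, 1.0, -0.002], [1.0, 0.007, -0.0], [-0.0, -0.002, -1.0]]
wrist_force: [-0.4, -0.1, -0.8]
width: 0.0214
gripper_force: 0.0
```

```bash
python3 - <<'E'
from h import *
s=r.read_state();print(s['position'])
p,d=r.camera('top');a=p[140:280,130:390,::-1]
r.camera('side')
for c in('top','side'):
  for k in r.trace(c,'mount1_center')[:4]:
    ys,xs=np.nonzero(k['pixels']);print(c,k['confidence'],k['bbox'],np.round(px2w(c,xs.mean(),ys.mean(),.010),3))
p,d=r.camera('side');b=p[150:290,130:390,::-1]
cv2.imwrite('pics/t6.png',cv2.resize(np.vstack([a,b]),None,fx=2.1,fy=2.1,interpolation=cv2.INTER_CUBIC))
E
```

```text
[0.52699714 0.15849308 0.10377501]
top 0.54 [229.3, 217.4, 239.7, 226.3] [0.529 0.103 0.01 ]
side 0.65 [251.9, 240.1, 266.0, 253.0] [0.529 0.101 0.01 ]
```

View pics/t6.png

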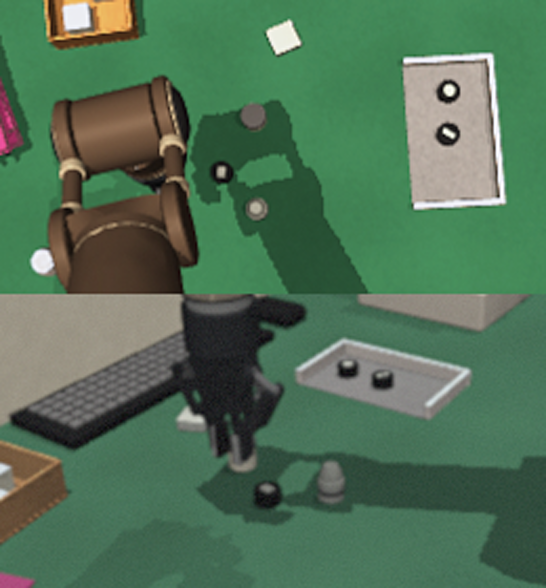

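m1 is at (0.529,0.102), upright, in line with the gap. I'll descend and push it home.

Emit:
send_rows(plan="0 2 40 0 0 0 0.5;0 2 70 0 0 0 0.5;0 2 80 0 0 0 0.5;0 2 80 0 0 0 0.5;-12 2 80 0 0 0 0.5;-22 2 80 0 0 0 0.5;-32 2 80 0 0 0 0.5;-42 4 80 0 0 0 0.5;-52 6 80 0 0 0 0.5;-64 8 80 0 0 0 0.5;-78 8 80 0 0 0 0.5;-92 8 80 0 0 0 0.5;-106 8 80 0 0 0 0.5;-120 8 80 0 0 0 0.5;-134 8 80 0 0 0 0.5;-148 7 80 0 0 0 0.5;-162 4 80 0 0 0 0.5;-176 1 80 0 0 0 0.5;-190 -2 80 0 0 0 0.5;-204 -5 80 0 0 0 0.5")

```text
t: 17.8
position: [0.5248, -0.0483, 0.0247]
tool_rot: [[-0.002, 1.0, 0.001], [1.0, 0.002, -0.0], [-0.0, 0.001, -1.0]]
wrist_force: [0.2, 0.3, 1.2]
width: 0.0211
gripper_force: 0.3
```

Emit:
send_rows(plan="-14 -3 0 0 0 0 0.5;-28 -5 0 0 0 0 0.5;-42 -6 0 0 0 0 0.5;-56 -6 0 0 0 0 0.5;-70 -6 0 0 0 0 0.5;-84 -6 0 0 0 0 0.5;-98 -6 0 0 0 0 0.5;-112 -6 0 0 0 0 0.5;-126 -6 0 0 0 0 0.5;-140 -6 0 0 0 0 0.5;-148 -6 0 0 0 0 0.5;-152 -6 0 0 0 0 0.5;-142 -6 0 0 0 0 0.5;-130 -6 0 0 0 0 0.5;-120 -6 -30 0 0 0 0.5;-100 -6 -70 0 0 0 0.5;-60 -6 -110 0 0 0 0.5;-20 -6 -140 0 0 0 0.5;20 -6 -140 0 0 0 0.5;60 -6 -140 0 0 0 0.5")

```text
t: 19.47
position: [0.5196, -0.0022, 0.1658]
tool_rot: [[-0.003, 1.0, 0.006], [1.0, 0.003, -0.0], [-0.0, 0.006, -1.0]]
wrist_force: [0.7, 1.2, 0.2]
width: 0.0211
gripper_force: 0.0
```

Emit:
send_rows(plan="40 0 0 0 0 0 0.5;80 0 0 0 0 0 0.5;120 0 0 0 0 0 0.5;120 0 0 0 0 0 0.5;120 0 0 0 0 0 0.5;120 0 0 0 0 0 0.5")

```text
t: 19.97
position: [0.5168, 0.1161, 0.1622]
tool_rot: [[-0.006, 1.0, -0.001], [1.0, 0.006, -0.001], [-0.0, -0.001, -1.0]]
wrist_force: [-0.4, -0.2, -0.0]
width: 0.0213
gripper_force: 0.0
```

```bash
python3 s.py; python3 - <<'E'
from h import *
p,d=r.camera('top');a=p[140:280,130:390,::-1]
x,y,X,Y=318,160,375,245
m=(p.max(2)[y:Y,x:X]<60).astype(np.uint8);m=cv2.morphologyEx(m,cv2.MORPH_CLOSE,np.ones((7,7)))
n,l,s,ct=cv2.connectedComponentsWithStats(m)
for i in range(1,n):
    if s[i][4]>30: print(s[i],np.round(px2w('top',*(ct[i]+[x,y]),.01),3))
for t,h in [('objective',.042),('jar',.036),('testblock',.016),('loupe',.04),('washbottle',.15)]:
    for k in r.trace('top',t)[:1]:
        ys,xs=np.nonzero(k['pixels']);print(t,np.round(px2w('top',xs.mean(),ys.mean(),h),3))
p,d=r.camera('side');b=p[150:290,130:390,::-1]
cv2.imwrite('pics/t7.png',cv2.resize(np.vstack([a,b]),None,fx=2.1,fy=2.1,interpolation=cv2.INTER_CUBIC))
E
```

```text
19.97 [0.5168 0.1161 0.1622] [[-0.006, 1.0, -0.001], [1.0, 0.006, -0.001], [-0.0, -0.001, -1.0]] 0.0213 [-0.4 -0.2 -0. ] [ 0.14  0.23  1.93 -0.    0.99  0.13]
[20 18 11 11 84] [ 0.637 -0.226  0.01 ]
[20 39 11 10 86] [ 0.575 -0.222  0.01 ]
[22 57 11 11 86] [ 0.52  -0.225  0.01 ]
jar [0.603 0.053 0.036]
testblock [0.721 0.009 0.016]
loupe [0.412 0.338 0.04 ]
washbottle [ 0.358 -0.401  0.15 ]
```

View pics/t7.png

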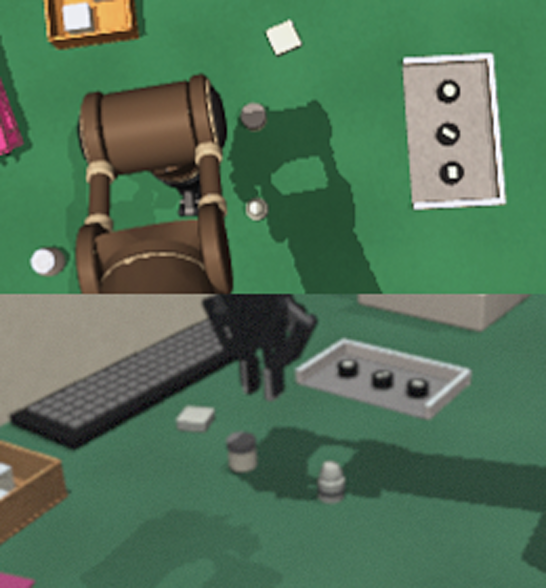

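All three mounts lie flat in the bay, at (448,91), (448,133) and (452,172). The bystanders haven't moved, and the arm is clear.

```bash
python3 -c "
from cell import r;print(r.job_done())"
```

```text
the job is handed in; nothing more can be done
None
```

All three mounts were pushed into the bay and lie flat, polished face up, about 6 cm past the mouth line; no bystander had visibly moved, and the job was handed in at about 20 s of robot time (no verdict was returned).

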